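# Take the empty cup out of the desk organiser for washing-up

### The arm

A 7-joint arm with a two-finger parallel gripper is mounted at the origin on the work surface. World frame = base frame: x ahead of the robot, y to its left, z up, the work surface at z = 0. Lengths are in m, angles in rad, forces in N, time in s.
With the tool pointing down it reaches from about 0.425 to 1.025 m from the base axis. Payload 9.4 kg.
Tool frame: the origin (TCP) lies midway between the tips of the shut fingers; the grasp point (between the pads) lies 19 mm behind it; z points along the fingers, y is the line along which they close (so a half turn about z gives the same grasp; the last joint's range is limited). The gripper opens to 85 mm and grips with 20 to 120 N. Pads are 22 mm wide; open, the fingers measure 114 mm over their backs; the gripper's body (76 mm by 85 mm) begins 54 mm behind the grasp point. The pads swing forward as they close: fully open they stand 13 mm farther back than shut.
Start: joints at [-1.412, 0.599, -0.003, 1.599, 0.002, 0.943, -0.08], TCP at [0.169, 0.705, 0.207] pointing down, gripper open.
Joint ranges: [-2.57, 2.57], [-0.35, 1.97], [-1.29, 1.29], [0.11, 2.56], [-1.05, 4.19], [0.11, 1.86], [-2.63, 2.63]. Speed limits (rad/s): [2.22, 2.22, 3.01, 3.01, 3.14, 3.14, 3.14].

### API

Orientations are given as a unit quaternion [x, y, z, w].
In Python, from rig import * gives the robot as it stands.
- The arm moves only by the tool carry_out, never from a script. Its argument "rows" is a list of rows, each a list of 7 numbers: the shift along the tool's x, y, z in cm, then the turn, a rotation vector about the tool's x, y, z in degrees, then the gripper's target within -1 to 1 (fully open at 1, half-way at 0, shut at -1). A call has 1 to 5 rows; each row is the pose to reach, as a shift and turn from the pose commanded when the call began, along the tool's axes at that moment; what a row does not reach only later rows make up. A row lasts 1/8 s, in which the tool goes at most 62.5 mm and 10.7 degrees, less where a joint would pass 70% of its speed; a pose out of reach is approached as far as the arm can. A call with a gripper value outside its range is refused whole. The fingers move at their own pace and stop on an object; the grip force is fixed at half the most. Time passes only in rows, so rows that repeat a pose let the fingers close. It gives the time, the measured TCP pose, the force, the opening and the grip force at its end, in the units of the state.
- get_obs(): the state, without advancing time (a new reading comes with each control period).
- get_image(name): name is "side" or "top" or "wrist"; returns the picture (384x512x3 uint8, blue, green, red); there is no depth.
- camera_model(name): a dict with "mtx" (3x3 intrinsics, pixels), "R" (3x3) and "t" (3): a world point X has camera coordinates R X + t; the wrist camera has in their place "tool_from_camera" (4x4, takes a point from camera to tool coordinates, whose origin is the TCP and whose axes are the flange's). Camera axes: x right, y down, z forward; pixel columns grow to the right and rows downward; lengths in m; the calibration is good to about 2 mm. A picture is of the moment at which its call begins: read the wrist's pose just before it. camera_model takes no time and is no camera call.
- hand_in(): hands the job in; it is judged then, once.
The state is a dict: "t": time; "joint_positions": joint angles; "qd": joint speeds; "tau": joint torques, N m; "tool_pos": TCP position; "orientation": TCP orientation; "contact_force": force on the tool from outside, world axes, zero at the start; "wrist_torque": the same for the moment, N m; "opening": finger opening in m; "finger_force": force on a finger pad.
Only numpy, scipy, OpenCV 4.12 (cv2) and the standard library are available. Lean on these libraries where they do the work, as an engineer would, in place of code of your own. Each camera call takes 0.05 s, during which the arm holds its last target. There are 200 camera calls.

### The job

The empty drop-in cup of the desk organiser needs washing. Reach down into it with the fingers together, spread them against its inner walls well below the rim, lift it straight out of its well and stand it upright on the free half of the washing-up tray, beside the bowl; set it down gently, do not let it drop. Leave the bowl and the cup with the highlighters where they are.

Things in the scene. Friction and masses are not known exactly. Their poses are not given: they have to be found in the camera images.
- empty_cup_mid (a point): Centre (half-way up) of the empty cup: white plastic, square, 68 mm outside, 62 mm inside, 72 mm tall, open on top, walls and floor 3 mm, about 0.1 kg. Its rim flange, 90 mm square, 4 mm thick, rests on the organiser's top: only the inside can be held; 35 to 42 mm below the rim is deep enough. Rim and underside 36 mm above and below this point, inner floor 33 mm below. x, y square to its walls.
- organiser: Bamboo desk organiser, fixed. Origin: on the desk between its two wells. The block is 102 mm (its x) by 212 mm (its y), 78 mm tall; two square wells 74 mm wide at y = +55 and -55 mm, each with a drop-in cup hung by its flange, squared with the organiser, underside 10 mm above the desk. A 38 mm high trough for notes runs along its +x side, to x = 115 mm. z up.
- full_cup: The second cup, of the same make and size, in the other well (which is which varies), with four thick highlighters standing in it up to 28 mm above its rim. Origin: centre of its underside.
- tray: Blue-green washing-up tray, fixed, 352 mm (its x) by 258 mm (its y); floor 320 by 230 mm, its top 5 mm above the desk; rim 18 mm high. Origin: on the desk under the tray's centre. The bowl stands on the +x half, about 85 mm from the centre; the -x half is free, its middle at x = -85 mm, y = 0. z up.
- bowl: White rice bowl on the tray, 128 mm across, 58 mm high, with a steel spoon in it that sticks out past the rim to 97 mm from the bowl's axis, up to 81 mm above the tray's floor, away from the tray's free half. Origin: centre of its underside.
Not all that is in view belongs to the job. Leave any turquoise look-alike of the part that bears empty_cup_mid alone.

How it is judged:
On the way:
1. the cup is lifted clear of its well with the fingers inside it, their grasp point below its rim (z of empty_cup_mid in the frame of organiser above 0.115 m and z of the grasp point in the frame of empty_cup_mid below 0.036 m and horizontal distance between the grasp point and empty_cup_mid below 0.031 m), for 0.2 s.
At the end, for the whole second after the job is handed in: The empty cup stands upright (within 0.08 rad) and flat on the tray's floor (its centre 37 to 45 mm above the desk), on the free half: centre 0 to 130 mm from the tray's centre towards its -x and within 85 mm of its middle line. Bowl and full cup have stayed put (angle between empty_cup_mid's own z axis and vertical below 0.08 rad and z of empty_cup_mid in the frame of tray between 0.037 and 0.045 m and x of empty_cup_mid in the frame of tray between -0.13 and 0 m and y of empty_cup_mid in the frame of tray between -0.085 and 0.085 m); the robot touches nothing.
It fails at once if the bowl is shifted more than 25 mm (distance of bowl from where it was at the start of the episode above 0.025 m).
It fails at once if the full cup is shifted or lifted more than 20 mm (distance of full_cup from where it was at the start of the episode above 0.02 m).
It fails at once if the empty cup is dropped: it falls faster than 0.6 m/s (from over about 18 mm) with no finger on it (linear speed of empty_cup above 0.6 m/s and contact force between the fingers and empty_cup below 0.05 N).
It also fails if it takes over 40 s, if anything falls off the work surface, if the arm or the gripper's body presses on something with over 40 N, if the wrist force passes 120 N, or if a joint passes its speed limit or range.

## Working session

There is one attempt and no reset: what is moved stays moved. The work goes in short steps, Python scripts to look and compute and a tool call to move; the robot and the scene stay as the last step left them, time stands still between calls to the robot, and variables do not carry over. Pictures are saved under pics/ and viewed, at most 10 in all, crops included, and the job is handed in when it is done.

Besides the shell and the picture viewer there is one more tool, called after "Call:" as name(argument=value, ...), one argument or row to a line, values as JSON. carry_out: Moves the arm, as the interface text tells. Its arguments: {"type":"object","properties":{"rows":{"type":"array","items":{"type":"array","items":{"type":"number"}}}},"required":["rows"]}

```bash
mkdir -p pics; python3 - <<'E'
from rig import *
import cv2,numpy as np
o=get_obs();print(o['t'],o['tool_pos'],o['orientation'],o['opening'])
for n in("top","side"):
    im=get_image(n);cv2.imwrite(f"pics/{n}0.png",im);c=camera_model(n);print(n,c['mtx'],c['R'],c['t'])
print(camera_model("wrist"))
E
```

```text
0.0 [0.16923495 0.70445267 0.20592546] [ 1.17592687e-01  9.93061608e-01 -7.74704513e-04 -4.42093094e-05] 0.08538051910582585
top [[480.54192779   0.         255.37816676]
 [  0.         480.54192779 184.29744467]
 [  0.           0.           1.        ]] [[ 2.27799633e-02 -9.99737585e-01  2.41555593e-03]
 [-9.89635753e-01 -2.28923122e-02 -1.41763955e-01]
 [ 1.41782052e-01  8.38857191e-04 -9.89897543e-01]] [-0.00532889  0.50254812  1.19195722]
side [[381.77635916   0.         259.8263151 ]
 [  0.         381.77635916 196.0253145 ]
 [  0.           0.           1.        ]] [[-9.54532331e-01 -2.98106114e-01  8.79416982e-04]
 [-2.15556808e-01  6.88166661e-01 -6.92792833e-01]
 [ 2.05920593e-01 -6.61482722e-01 -7.21136130e-01]] [0.4775699  0.1490969  0.91083331]
{'mtx': array([[288.01720256,   0.        , 255.00018069],
       [  0.        , 288.01720256, 191.77743795],
       [  0.        ,   0.        ,   1.        ]]), 'tool_from_camera': array([[ 1.38866074e-05, -9.61267020e-01, -2.75618786e-01,
         7.13015748e-02],
       [ 9.99999996e-01,  3.68271853e-05, -7.80576377e-05,
        -1.08565848e-03],
       [ 8.51844969e-05, -2.75618784e-01,  9.61267017e-01,
        -1.66805086e-01],
       [ 0.00000000e+00,  0.00000000e+00,  0.00000000e+00,
         1.00000000e+00]])}
```

View pics/top0.png

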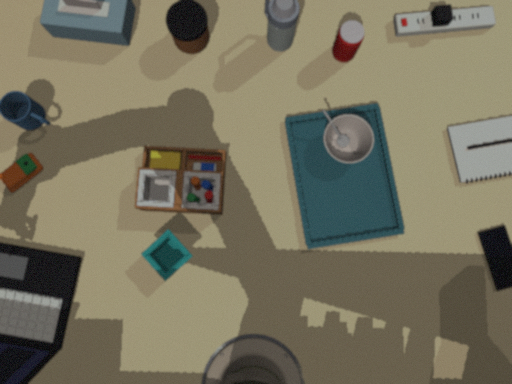

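View pics/side0.png

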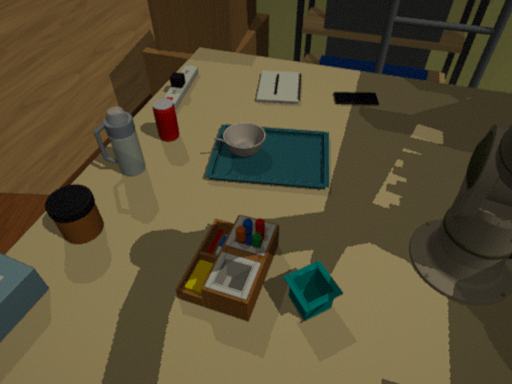

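The candidates in the top view are:
- White empty cup at (157,188).
- Full white cup with highlighters at (203,192).
- Turquoise look-alike at (167,254).
- White bowl at (349,138).

I choose (157,188) because it is white, square and empty. I'll measure it and the tray, and check with one close crop.

```bash
cat > h.py <<'E'
from rig import *
import cv2,numpy as np
from scipy.spatial.transform import Rotation as Ro
def ray(n,px,z,T=None):
    c=camera_model(n);px=np.atleast_2d(px).astype(float)
    d=np.c_[px,np.ones(len(px))]@np.linalg.inv(c['mtx']).T
    if n=="wrist": A=T@c['tool_from_camera'];R=A[:3,:3];o=A[:3,3]
    else: R=c['R'].T;o=-R@c['t']
    d=d@R.T
    return o+d*((z-o[2])/d[:,2])[:,None]
def toolT():
    o=get_obs();T=np.eye(4);T[:3,:3]=Ro.from_quat(o['orientation']).as_matrix();T[:3,3]=o['tool_pos'];return T
def big(m,near=None):
    cs,_=cv2.findContours(m.astype(np.uint8),cv2.RETR_EXTERNAL,cv2.CHAIN_APPROX_NONE)
    if near is not None: cs=[c for c in cs if cv2.pointPolygonTest(c,near,True)>-15]
    return max(cs,key=cv2.contourArea)
def rect(P):
    c,s,a=cv2.minAreaRect((P[:,:2]*1000).astype(np.float32));return np.round(c,1),np.round(s,1),round(a,1),np.round(cv2.boxPoints((c,s,a)),0).tolist()
E
python3 - <<'E'
from h import *
for n,p,q in(("top",(157,188),(345,170)),("side",(235,278),(270,160))):
    im=cv2.imread(f"pics/{n}0.png");h=cv2.cvtColor(im,cv2.COLOR_BGR2HSV)
    H,S,V=[h[...,i].astype(int) for i in range(3)]
    w=(S<60)&(V>100)
    c=big(w,p);print(n,"cup",cv2.contourArea(c),rect(ray(n,c[:,0],.082)))
    t=big((H>80)&(H<110)&(S>100),q);
    print("tray",cv2.contourArea(t),rect(ray(n,t[:,0],.018)))
    v=im.copy();cv2.drawContours(v,[c,t],-1,(0,0,255),1)
    y0,x0=(140,100) if n=="top" else (210,150)
    k=cv2.resize(v[y0:y0+120,x0:x0+140],None,fx=3,fy=3,interpolation=cv2.INTER_NEAREST)
    A=k if n=="top" else np.hstack([A[:, :400],k[:,:400]])
cv2.imwrite("pics/crop.png",A)
E
```

```text
top cup 1287.5 (array([481.7, 249.6]), array([92.6, 91.3]), 87.7, [[434.0, 205.0], [525.0, 202.0], [529.0, 294.0], [438.0, 298.0]])
tray 9786.5 (array([ 537.6, -221.4]), array([343.5, 249.2]), 10.3, [[346.0, -130.0], [391.0, -375.0], [729.0, -313.0], [684.0, -68.0]])
side cup 654.5 (array([480.5, 249.7]), array([89.8, 89.1]), 88.3, [[435.0, 206.0], [524.0, 204.0], [526.0, 293.0], [437.0, 296.0]])
tray 5083.5 (array([ 535.8, -217. ]), array([347. , 258.1]), 10.3, [[342.0, -121.0], [388.0, -375.0], [730.0, -313.0], [683.0, -59.0]])
```

View pics/crop.png

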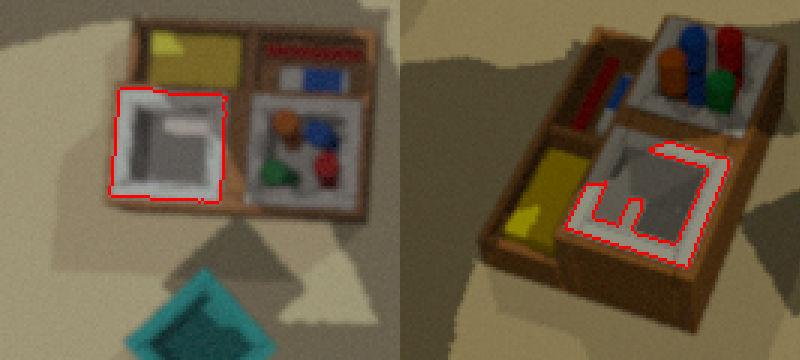

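The crop shows the outlined white, empty, square cup, with the highlighter cup beside it and the turquoise look-alike below. Both views agree: cup centre (0.481, 0.250), 90 mm flange, yaw −2°. The tray is at (0.537, −0.220) with yaw +10°. I'm moving x first to stay clear of the laptop screen.

Call:
carry_out(
  rows=[
    [-5.5,-0.7,-2,0,0,0,-1],
    [-11.5,-1.4,-4,0,0,0,-1],
    [-17.5,-2.1,-4,0,0,0,-1],
    [-23.5,-2.8,-4,0,0,0,-1],
    [-29.5,-3.6,-4,0,0,0,-1],
  ],
)

```text
t: 0.72
tool_pos: [0.4494, 0.6001, 0.2464]
orientation: [0.117, 0.993, -0.0, -0.0]
contact_force: [0.2, -0.4, -0.3]
opening: 0.0004
finger_force: 0.0
```

Call:
carry_out(
  rows=[
    [-2,-6,0,0,0,-2,-1],
    [-4,-11.8,0,0,0,-4,-1],
    [-5.9,-17.6,0,0,0,-6,-1],
    [-7.8,-23.3,0,0,0,-9,-1],
    [-9.6,-28.6,0,0,0,-11.3,-1],
  ],
)

```text
t: 1.35
tool_pos: [0.4742, 0.2981, 0.2466]
orientation: [0.019, 1.0, -0.0, -0.0]
contact_force: [1.0, 0.3, 0.5]
opening: -0.0001
finger_force: 0.0
```

Call:
carry_out(
  rows=[
    [-0.5,-4.4,2,0,0,0,-1],
    [-0.5,-4.9,4,0,0,0,-1],
    [-0.5,-4.9,4,0,0,0,-1],
  ],
)

```text
t: 1.72
tool_pos: [0.4768, 0.2502, 0.2058]
orientation: [0.02, 1.0, -0.001, -0.001]
contact_force: [-0.2, -0.4, 0.2]
opening: -0.0001
finger_force: 0.0
```

```bash
python3 - <<'E'
from h import *
T=toolT();im=get_image("wrist");print(T.round(4))
v=im.copy();h=cv2.cvtColor(im,cv2.COLOR_BGR2HSV)
c=camera_model("wrist");A=np.linalg.inv(T@c['tool_from_camera'])
p=A@np.array([.481,.2495,.082,1]);p=c['mtx']@p[:3];p=(p/p[2])[:2];print(p)
w=(h[...,1]<60)&(h[...,2]>100)
k=big(w,tuple(map(float,p+np.array([0,0]))));print(cv2.contourArea(k),rect(ray("wrist",k[:,0],.082,T)))
cv2.drawContours(v,[k],-1,(0,0,255),1);cv2.imwrite("pics/w1.png",v)
E
```

```text
[[-0.9992  0.0398 -0.0023  0.4768]
 [ 0.0398  0.9992 -0.0016  0.2502]
 [ 0.0022 -0.0017 -1.      0.2058]
 [ 0.      0.      0.      1.    ]]
[255.49990033 185.0526154 ]
6995.0 (array([480.1, 247.8]), array([89.7, 89.3]), 88.1, [[434.0, 204.0], [523.0, 201.0], [526.0, 291.0], [437.0, 294.0]])
```

View pics/w1.png

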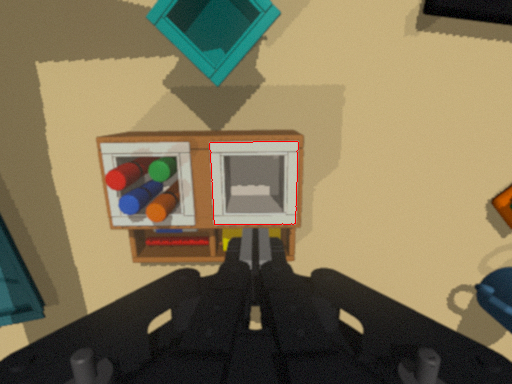

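The wrist view shows the empty cup's flange at (254,183) and the highlighters at (110–190, 160–215). It gives the centre as (0.480, 0.248) and agrees with the other views. The knuckles spread wide along tool y, towards the highlighters, so I'll check whether a quarter turn of the wrist is possible.

```bash
python3 -c "
from h import *
print(get_obs()['joint_positions'])"
```

```text
[-0.56508444  0.37885316 -0.03355949  2.02289371  0.01810811  0.74118391
  0.92252312]
```

Call:
carry_out(
  rows=[
    [-0.4,-0.15,0,0,0,10,-1],
    [-0.4,-0.15,0,0,0,20,-1],
    [-0.4,-0.15,0,0,0,30,-1],
    [-0.4,-0.15,0,0,0,40,-1],
    [-0.4,-0.15,0,0,0,50,-1],
  ],
)

```text
t: 2.4
tool_pos: [0.4815, 0.2513, 0.2076]
orientation: [0.442, 0.897, 0.001, 0.0]
contact_force: [0.2, -1.1, 0.5]
opening: 0.0
finger_force: 0.0
```

Call:
carry_out(
  rows=[
    [0,0,1,0,0,10,-1],
    [0,0,2,0,0,20,-1],
    [0,0,4,0,0,30,-1],
    [0,0,6,0,0,40,-1],
    [0,0,7,0,0,40,-1],
  ],
)

```text
t: 3.02
tool_pos: [0.4811, 0.2512, 0.1364]
orientation: [0.719, 0.695, -0.0, -0.0]
contact_force: [-0.3, -0.3, 0.3]
opening: 0.0
finger_force: 0.0
```

```bash
python3 - <<'E'
from h import *
T=toolT();print(T.round(4));c=np.array([.4805,.2485,.025])
print("tool shift cm",((T[:3,:3].T@(c-T[:3,3]))*100).round(2))
im=get_image("wrist");cv2.imwrite("pics/w2.png",im)
E
```

```text
[[ 3.510e-02  9.994e-01 -3.000e-04  4.811e-01]
 [ 9.994e-01 -3.510e-02 -0.000e+00  2.512e-01]
 [-0.000e+00 -3.000e-04 -1.000e+00  1.364e-01]
 [ 0.000e+00  0.000e+00  0.000e+00  1.000e+00]]
tool shift cm [-0.27 -0.05 11.14]
```

View pics/w2.png

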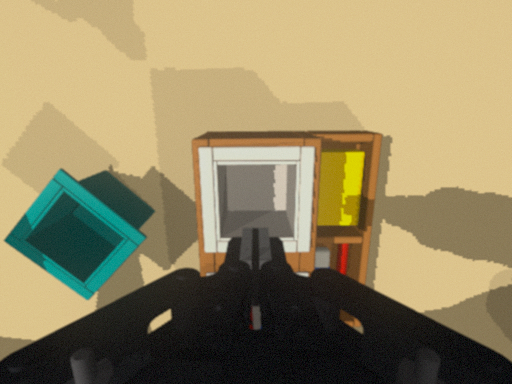

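The wrist view shows the cup square with the tool, its flange spanning columns 200–315 with the middle at about 257, and the fingers centred on it. I'm descending to 38 mm below the rim.

Call:
carry_out(
  rows=[
    [-0.25,-0.05,2,0,0,0,-1],
    [-0.25,-0.05,4,0,0,0,-1],
    [-0.25,-0.05,6,0,0,0,-1],
    [-0.25,-0.05,8,0,0,0,-1],
    [-0.25,-0.05,9.5,0,0,0,-1],
  ],
)

```text
t: 3.7
tool_pos: [0.4812, 0.248, 0.0416]
orientation: [0.719, 0.695, 0.001, -0.0]
contact_force: [0.0, 0.1, 0.1]
opening: 0.0
finger_force: 0.0
```

Call:
carry_out(
  rows=[
    [0,0,1,0,0,0,-1],
    [0,0,1.6,0,0,0,-1],
    [0,0,1.6,0,0,0,-1],
  ],
)

```text
t: 4.08
tool_pos: [0.4808, 0.2473, 0.0257]
orientation: [0.72, 0.693, -0.0, -0.0]
contact_force: [-0.7, 0.1, 0.3]
opening: 0.0002
finger_force: 0.0
```

Call:
carry_out(
  rows=[
    [0,0,0,0,0,0,1],
    [0,0,0,0,0,0,1],
    [0,0,0,0,0,0,1],
    [0,0,0,0,0,0,1],
    [0,0,0,0,0,0,1],
  ],
)

```text
t: 4.7
tool_pos: [0.4808, 0.2473, 0.026]
orientation: [0.721, 0.693, 0.0, 0.0]
contact_force: [-0.1, 0.1, 4.4]
opening: 0.0354
finger_force: 59.7
```

Opening is 35 mm at 60 N, so the fingers are against the walls. I'm lifting slowly.

Call:
carry_out(
  rows=[
    [0,0,-1,0,0,0,1],
    [0,0,-2.5,0,0,0,1],
    [0,0,-4.5,0,0,0,1],
    [0,0,-6.5,0,0,0,1],
    [0,0,-8.5,0,0,0,1],
  ],
)

```text
t: 5.32
tool_pos: [0.4808, 0.2472, 0.1124]
orientation: [0.721, 0.693, 0.0, 0.0]
contact_force: [-0.6, -0.1, -0.9]
opening: 0.0355
finger_force: 59.6
```

Call:
carry_out(
  rows=[
    [0,0,-2,0,0,0,1],
    [0,0,-4,0,0,0,1],
    [0,0,-5.5,0,0,0,1],
    [0,0,-5.5,0,0,0,1],
  ],
)

```text
t: 5.82
tool_pos: [0.4812, 0.2476, 0.1671]
orientation: [0.721, 0.693, 0.001, 0.0]
contact_force: [0.2, 0.1, -0.6]
opening: 0.0354
finger_force: 59.6
```

```bash
python3 - <<'E'
from h import *
T=toolT();print(T.round(4))
a=get_image("side");b=get_image("wrist");cv2.imwrite("pics/l.png",cv2.resize(np.hstack([a,b]),(800,300)))
yaw=np.radians(10.3);g=np.array([.537,-.220])-.08*np.array([np.cos(yaw),np.sin(yaw)]);print(g)
print("shift",(T[:3,:3].T@(np.r_[g,T[2,3]]-T[:3,3])*100).round(1))
E
```

```text
[[ 0.0383  0.9993  0.0019  0.4812]
 [ 0.9993 -0.0383  0.0014  0.2476]
 [ 0.0015  0.0018 -1.      0.1671]
 [ 0.      0.      0.      1.    ]]
[ 0.4582892  -0.23430418]
shift [-48.2  -0.4  -0.1]
```

View pics/l.png

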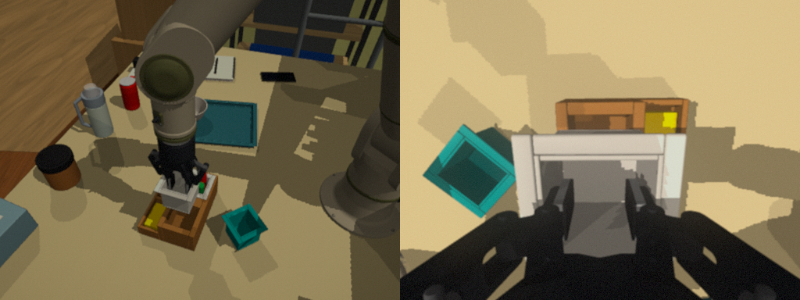

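The cup hangs level on the spread fingers in both views (side view at about (180,193)), 40 mm above the highlighter tops. I'm carrying it across.

Call:
carry_out(
  rows=[
    [-2,0,0,0,0,0,1],
    [-5,0,0,0,0,0,1],
    [-9,0,0,0,0,0,1],
    [-13,-0.1,0,0,0,0,1],
    [-17,-0.1,0,0,0,0,1],
  ],
)

```text
t: 6.55
tool_pos: [0.4722, 0.0747, 0.1652]
orientation: [0.721, 0.693, -0.001, -0.0]
contact_force: [0.7, -0.4, -1.3]
opening: 0.0354
finger_force: 59.6
```

Call:
carry_out(
  rows=[
    [-4,0,0,0,0,0,1],
    [-8,0,0,0,0,0,1],
    [-12,0,0,0,0,0,1],
    [-16,0,0,0,0,0,1],
    [-20,0,0,0,0,0,1],
  ],
)

```text
t: 7.18
tool_pos: [0.464, -0.1248, 0.1653]
orientation: [0.721, 0.693, -0.001, -0.0]
contact_force: [0.0, 0.6, -1.0]
opening: 0.0348
finger_force: 59.6
```

Call:
carry_out(
  rows=[
    [-4,0,0,0,0,0,1],
    [-7.5,0,0,0,0,0,1],
    [-10,0,0,0,0,0,1],
    [-11.2,-0.3,0,0,0,0,1],
    [-11.2,-0.3,0,0,0,0,1],
  ],
)

```text
t: 7.8
tool_pos: [0.457, -0.2349, 0.1654]
orientation: [0.721, 0.693, -0.0, -0.0]
contact_force: [-0.8, -0.3, -0.9]
opening: 0.0352
finger_force: 59.6
```

```bash
python3 - <<'E'
from h import *
T=toolT();print(T.round(4))
a=get_image("side");b=get_image("wrist");cv2.imwrite("pics/m.png",cv2.resize(np.hstack([a,b]),(800,300)))
E
```

```text
[[ 4.060e-02  9.992e-01 -1.100e-03  4.570e-01]
 [ 9.992e-01 -4.060e-02  3.000e-04 -2.349e-01]
 [ 2.000e-04 -1.100e-03 -1.000e+00  1.654e-01]
 [ 0.000e+00  0.000e+00  0.000e+00  1.000e+00]]
```

View pics/m.png

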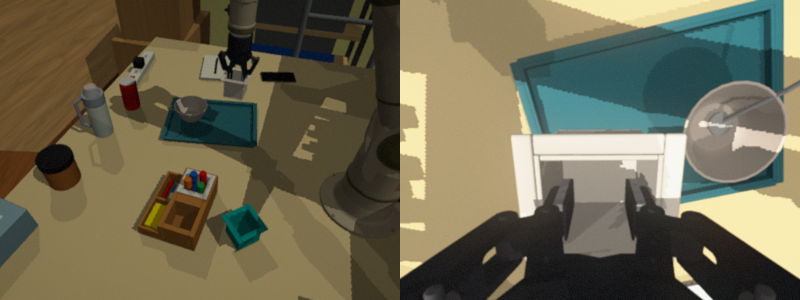

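The wrist view shows the cup still level in the fingers over the free half of the tray, with the bowl well off to the right at (735,130). I'm lowering it.

Call:
carry_out(
  rows=[
    [0,0,2,0,0,0,1],
    [0,0,5,0,0,0,1],
    [0,0,8,0,0,0,1],
    [0,0,11,0,0,0,1],
    [0,0,12.7,0,0,0,1],
  ],
)

```text
t: 8.52
tool_pos: [0.4581, -0.2326, 0.0374]
orientation: [0.72, 0.694, -0.0, -0.001]
contact_force: [-0.1, -0.7, -2.4]
opening: 0.0357
finger_force: 59.6
```

Call:
carry_out(
  rows=[
    [0,0,0.3,0,0,0,1],
    [0,0,0.7,0,0,0,1],
    [0,0,1,0,0,0,1],
    [0,0,1.2,0,0,0,1],
    [0,0,1.2,0,0,0,1],
  ],
)

```text
t: 9.15
tool_pos: [0.4584, -0.2343, 0.027]
orientation: [0.721, 0.693, 0.0, 0.0]
contact_force: [0.0, 0.1, -0.9]
opening: 0.0353
finger_force: 59.6
```

Call:
carry_out(
  rows=[
    [0,0,0.1,0,0,0,1],
    [0,0,0.2,0,0,0,1],
    [0,0,0.3,0,0,0,1],
    [0,0,0.4,0,0,0,1],
    [0,0,0.4,0,0,0,1],
  ],
)

```text
t: 9.78
tool_pos: [0.4582, -0.2343, 0.0227]
orientation: [0.721, 0.693, -0.0, -0.0]
contact_force: [0.1, 0.0, -1.3]
opening: 0.0353
finger_force: 59.6
```

Call:
carry_out(
  rows=[
    [0,0,0.1,0,0,0,1],
    [0,0,0.2,0,0,0,1],
    [0,0,0.2,0,0,0,1],
  ],
)

```text
t: 10.15
tool_pos: [0.4582, -0.2343, 0.021]
orientation: [0.721, 0.693, 0.0, 0.0]
contact_force: [-0.3, 0.2, 3.1]
opening: 0.035
finger_force: 61.1
```

Contact is felt at the expected height, with the force rising from −1 to +3 N. I'm releasing and backing out.

Call:
carry_out(
  rows=[
    [0,0,0,0,0,0,-1],
    [0,0,0,0,0,0,-1],
    [0,0,0,0,0,0,-1],
    [0,0,0,0,0,0,-1],
    [0,0,0,0,0,0,-1],
  ],
)

```text
t: 10.78
tool_pos: [0.4583, -0.2342, 0.0207]
orientation: [0.721, 0.693, -0.0, -0.0]
contact_force: [-0.5, 0.9, -0.1]
opening: -0.0001
finger_force: 0.0
```

Call:
carry_out(
  rows=[
    [0,0,-1,0,0,0,-1],
    [0,0,-3,0,0,0,-1],
    [0,0,-6,0,0,0,-1],
    [0,0,-10,0,0,0,-1],
    [0,0,-14,0,0,0,-1],
  ],
)

```text
t: 11.4
tool_pos: [0.4579, -0.2342, 0.1625]
orientation: [0.721, 0.693, -0.0, -0.0]
contact_force: [-0.2, 0.6, 0.8]
opening: -0.0002
finger_force: 0.0
```

Call:
carry_out(
  rows=[
    [3,0,-3,0,0,0,-1],
    [6,0,-6,0,0,0,-1],
    [6,0,-6,0,0,0,-1],
  ],
)

```text
t: 11.78
tool_pos: [0.4616, -0.1725, 0.223]
orientation: [0.719, 0.695, 0.002, 0.001]
contact_force: [-0.5, 0.9, -0.1]
opening: 0.0001
finger_force: 0.0
```

```bash
python3 - <<'E'
from h import *
T=toolT();a=get_image("side");b=get_image("wrist")
h=cv2.cvtColor(b,cv2.COLOR_BGR2HSV);c=camera_model("wrist")
p=np.linalg.inv(T@c['tool_from_camera'])@np.array([.458,-.234,.077,1]);p=c['mtx']@p[:3];p=(p/p[2])[:2]
k=big((h[...,1]<60)&(h[...,2]>90),tuple(map(float,p)))
r=rect(ray("wrist",k[:,0],.077,T));print(p,r)
y=np.radians(10.3);d=r[0]/1000-[.537,-.22];print("tray frame",d@[np.cos(y),np.sin(y)],d@[-np.sin(y),np.cos(y)])
cv2.imwrite("pics/f.png",cv2.resize(np.hstack([a,b]),(800,300)))
E
```

```text
[254.6622738  225.47657128] (array([ 457.4, -233.8]), array([106.8,  92.4]), 88.0, [[409.0, -286.0], [502.0, -289.0], [505.0, -182.0], [413.0, -179.0]])
tray frame -0.08078471958811559 0.0006550427997785586
```

View pics/f.png

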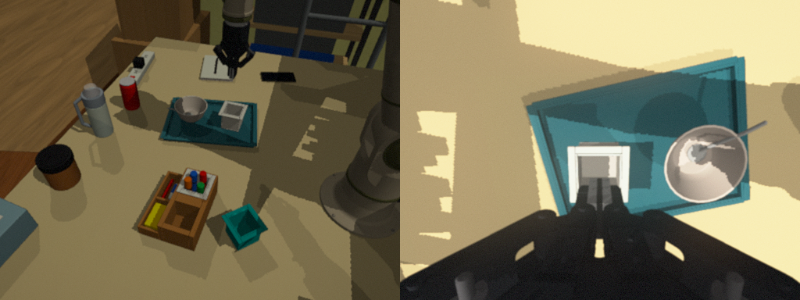

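The cup stands upright on the free half of the tray (side view (233,115), about (−81, +1) mm in the tray frame). The bowl and the full cup have not moved, and the robot is clear.

```bash
python3 -c "
from rig import *
print(hand_in())"
```

```text
the job is handed in; nothing more can be done
None
```

The empty cup was lifted out of its well by its inner walls and set down gently, upright on the free half of the tray; the bowl and the highlighter cup stayed put in the last pictures, and the job is handed in (no verdict was returned).

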